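Zero the tally wheel

TASK

Set the tally counter back to zero for the next client: with a fingertip, gently flick the top of its wheel over towards the side where the pointer post stands, one click at a time, until the wide lug (the one with the cross-bar) has come round to the pointer and the wheel rests there in its click, without running past it. The counter is screwed down; leave the two ink bottles and the machine grip beside it alone.

Things in the scene. Friction and masses are not known exactly. Their poses are not given: they have to be found in the camera images.
- tally: Tally counter: grey stand screwed to the bench, with an upright aluminium star wheel. Base 110 (x) x 192 (y) x 16 mm high; two pillars 34 mm wide at x = -28..-20 and 20..28 mm rise to 97 mm. Origin: centre of the underside; x along the axle (-x face towards the robot at yaw 0), y along the base to the left, z up. The wheel turns in the y-z plane at x = 0.
- axle (a point): Wheel centre, 80 mm above the surface. Disc of 38 mm radius, 14 mm thick, with eight radial lugs 45 deg apart, 6 mm thick, 12 mm wide along the axle, tips at 60 mm radius. At rest in a click two lugs stand 22.5 deg either side of the top: tips 23 mm to +y and -y of the axle, 135 mm above the surface. A lug at the very top reaches 140 mm, the disc 118 mm.
- wheel (a joint): Turn in rad; grows as the wheel's top moves to the counter's -y side (pointer post). 0 = zero lug at the pointer. A click is 0.785 (45 deg). Starts 2, 3 or 4 clicks short (about -1.57, -2.36, -3.14). A flick pushes the +y top lug over to where the -y one was. The click stop needs 2 to 5 N at a lug; past half-way the wheel snaps on, before that it falls back. No end stop at 0.
- zero_lug (a point): Middle of the outer end of the zero lug, the only lug with a wide cross-bar (24 mm along the axle, x = -18..6 mm, overhanging to the front; the other lugs 12 mm); a dark raised rib on the wheel's front face leads to it. 60 mm from the axle; turns with the wheel.
- pointer_tip (a point): Nose of the fixed steel pointer (6 mm rod), 67.5 deg round from the top of the wheel towards -y, 62 mm from the axle; at zero the zero lug's end stands 2 mm from it. Its post, 14 x 10 mm, stands on the base at y = -74 mm and ends 115 mm above the surface, below the wheel's top.
- ink_amber_mid (a point): Bystander: small dark ink bottle with a spout, 29 mm wide, 86 mm tall, beside the counter's +y end; point at half height.
- ink_orange_mid (a point): Bystander: small white ink bottle with a spout, 29 mm wide, 96 mm tall, beside the counter's -y end; point at half height.
- grip_black_mid (a point): Bystander: black ribbed machine grip, a cylinder 62 mm long and 21 mm thick, lying in front (-x) of the counter; point at its centre.
Not all that is in view belongs to the job. Of the things that look like the tally, the largest one is meant.

How it is judged (in metres and radians):
On the way:
1. the wheel rests in the click just before zero (value of joint wheel between -0.9354 and -0.6354 rad), for 0.2 s.
At the end, for the whole second after the job is handed in: The wheel rests in its zero click (joint within 0.15 rad of 0): the wide lug stands at the pointer. The bystanders stand within 20 mm of where they were (value of joint wheel between -0.15 and 0.15 rad and velocity of joint wheel between -0.1 and 0.1 rad/s and distance of each of ink_amber_mid, ink_orange_mid, grip_black_mid from where it was at the start of the episode below 0.02 m); the robot touches nothing.
It fails at once if the wheel is run past zero (value of joint wheel above 0.5 rad).
It fails at once if the wheel is taken backwards, more than half a click behind its farthest start (value of joint wheel below -3.65 rad).
It fails at once if the robot presses on the counter with more than 30 N (contact force between any of the arm, the fingers and tally above 30 N).
It fails at once if an ink bottle or the machine grip is moved or lifted more than 20 mm (distance of any of ink_amber_mid, ink_orange_mid, grip_black_mid from where it was at the start of the episode above 0.02 m).
It also fails if it takes over 51 s, if anything falls off the work surface, if the arm or the gripper's body presses on something with over 40 N, if the wrist force passes 120 N, or if a joint passes its speed limit or range.

ROBOT

A 6-joint arm with a two-finger parallel gripper is mounted at the origin on a cart in front of the work surface, level with it; the furniture and walls round the work are solid. World frame = base frame: x ahead of the robot, y to its left, z up, the work surface at z = 0. Lengths are in mm, angles in degrees, forces in N, time in s.
With the tool pointing down it reaches from about 300 to 850 mm from the base axis. Payload 4.2 kg.
Tool frame: the origin (TCP) lies on the centre line of the jaws, within the pads' length; the fingertips stand 14 mm ahead of it and the grasp point (between the pads) lies 5 mm behind it; z points along the fingers, y is the line along which they close (so a half turn about z gives the same grasp; the last joint's range is limited). The gripper opens to 91 mm and grips with 3 to 60 N. Pads are 32 mm wide; open, the fingers measure 118 mm over their backs; the gripper's body (76 mm by 178 mm) begins 60 mm behind the grasp point.
Start: joints at [73.74, 18.312, 89.639, -0, 72.044, -1.146], TCP at [149.933, 555.123, 227.976] pointing down, gripper open.
Joint ranges: [-177.97, 177.97], [-48.28, 115.42], [12.27, 149.76], [-77.06, 257.06], [2.81, 150.46], [-146.56, 146.56]. Speed limits (degrees/s): [147.25, 147.25, 180, 180, 180, 180].

INTERFACE

Orientations are given as [roll, pitch, yaw] about the fixed x, y, z axes, in that order (R = Rz(yaw) Ry(pitch) Rx(roll)).
In Python, from workcell import env gives the robot as it stands.
- The arm moves only by the tool arm_command, never from a script. Its argument "motion" is a list of rows, each an object with "offset": the shift along the tool's x, y, z in m, a list of three; "spin": the turn about the tool's z in rad. In form: [{"offset": [tx, ty, tz], "spin": spin}, ...]. A call has 1 to 5 rows; each row shifts and turns the commanded pose from where the row before left it, along the tool's axes as they then stand; what a row does not reach is not made up. A row lasts 1/8 s, in which the tool goes at most 62.5 mm and 10.7 degrees, less where a joint would pass 70% of its speed; a pose out of reach is approached as far as the arm can. A call with a gripper value outside its range is refused whole. "jaw" is the finger opening in m, from 0 to 0.0912, set as the call begins (left out, the last holds). The fingers move at their own pace and stop on an object; "newtons" is the grip in N (left out, the last holds). Time passes only in rows, so rows that do not move let the fingers close. It gives the time, the measured TCP pose, the force, the opening and the grip force at its end, in the units of the state.
- env.state(): the state, without advancing time (a new reading comes with each control period).
- env.grab_frame(name): name is "side" or "top" or "wrist"; returns (picture, depth): 384x512x3 uint8, blue, green, red; 384x512 float32, mm along the optical axis (not along the pixel's ray), 0 where there is no reading.
- env.camera_model(name): a dict with "fx", "fy", "cx", "cy" (pixels), "k1" (the pictures are not rectified: a ray, as slopes to the right and down, at radius r is drawn at 1 + k1 r^2 times it, then the intrinsics apply), "eye" and "rotation" of the camera in the world; the wrist camera has in their place "hand_eye" (4x4, takes a point from camera to tool coordinates, whose origin is the TCP and whose axes are the flange's). Camera axes: x right, y down, z forward; pixel columns grow to the right and rows downward; lengths in mm; the calibration is good to about 2 mm. A picture is of the moment at which its call begins: read the wrist's pose just before it. camera_model takes no time and is no camera call.
- env.job_done(): hands the job in; it is judged then, once.
Trained networks look in the newest picture that a camera, given by its name, has taken for a name from the list of things; names that differ only in an ending like _2 or _b are one class to them, and where a whole thing is asked for, a point or a joint stands for the part that bears it (a point fixed in the world has none). Each returns a list of dicts, best first, with "score" (0 to 1); they miss things now and then, are a little off and sometimes report something else, mostly with a low value. They report only what shows in the picture. A call takes as long as a camera call. They do not tell look-alikes from the thing itself.
- env.boxes_of(camera, target): "bbox" ([left, top, right, bottom] in pixels, round what is visible of it).
- env.pinpoint(camera, target): "location" ([column, row] in pixels: a listed point, or the origin of a listed thing).
The state is a dict: "time_s": time; "qpos": joint angles; "qvel": joint speeds; "effort": joint torques, N m; "ee_pos": TCP position; "ee_rot": TCP orientation; "force": force on the tool from outside, world axes, zero at the start; "torque": the same for the moment, N m; "gripper_width": finger opening in mm; "gripper_force": force on a finger pad.
Only numpy, scipy, OpenCV 4.12 (cv2) and the standard library are available. Lean on these libraries where they do the work, as an engineer would, in place of code of your own. Each camera call takes 0.05 s, during which the arm holds its last target. There are 200 camera calls.

## Working session

There is one attempt and no reset: what is moved stays moved. The work goes in short steps, Python scripts to look and compute and a tool call to move; the robot and the scene stay as the last step left them, time stands still between calls to the robot, and variables do not carry over. Pictures are saved under pics/ and viewed, at most 10 in all, crops included, and the job is handed in when it is done.

Besides the shell and the picture viewer there is one more tool, called after "Emit:" by a JSON object that holds its "method" and its "body". arm_command: Moves the arm, as the interface text tells. Its arguments: {"type":"object","properties":{"motion":{"type":"array"},"jaw":{"type":"number"},"newtons":{"type":"number"}},"required":["motion"]}

```bash
mkdir -p pics
cat > h.py <<'E'
import numpy as np, cv2
from workcell import env
from scipy.spatial.transform import Rotation as R
def ray(m,u,v):
    d=np.array([(u-m["cx"])/m["fx"],(v-m["cy"])/m["fy"]]); s=d.copy()
    for _ in range(20): s=d/(1+m["k1"]*(s@s))
    return np.array([s[0],s[1],1.])
def pose(n,st=None):
    m=env.camera_model(n)
    if n!="wrist": return m,np.array(m["rotation"]),np.array(m["eye"])
    T=np.array(m["hand_eye"]); Rt=R.from_euler("xyz",st["ee_rot"],degrees=True).as_matrix()
    return m,Rt@T[:3,:3],Rt@T[:3,3]+np.array(st["ee_pos"])
def world(P,u,v,depth=None,z=None):
    m,Rw,e=P; r=Rw@ray(m,u,v)
    return e+r*(depth if depth is not None else (z-e[2])/r[2])
E
python3 - <<'E'
from h import *
print(env.state())
for n in ("side","top"):
    p,d=env.grab_frame(n); cv2.imwrite(f"pics/{n}0.png",p); np.save(f"{n}0.npy",d)
    P=pose(n); print(n,P[2],P[1][:,2])
    for t in ("tally","axle","zero_lug","pointer_tip","ink_amber_mid","ink_orange_mid","grip_black_mid"):
        for q in env.pinpoint(n,t)[:3]:
            u,v=q["location"]; dd=d[min(383,int(v)),min(511,int(u))]
            print(t,round(q["score"],2),np.round([u,v]),np.round(world(P,u,v,depth=dd)))
    for q in env.boxes_of(n,"tally")[:4]: print(q)
E
```

```text
{'time_s': 0.0, 'qpos': array([ 7.37386976e+01,  1.83521555e+01,  8.97075982e+01, -3.18987015e-04,
        7.20419770e+01, -1.14644642e+00]), 'qvel': array([-0.0543363 ,  0.01847161, -0.07764732, -0.00287131, -0.0241761 ,
       -0.07235948]), 'effort': array([-9.47315275e-04, -4.12453401e+01, -2.31962532e+01,  7.24399835e-02,
        4.58160380e-02, -1.56273081e-04]), 'ee_pos': array([149.80558932, 554.64520673, 227.10701253]), 'ee_rot': array([-1.79898284e+02, -1.73220718e-03,  1.64885241e+02]), 'force': array([-0.03534474, -0.09829922, -0.39292689]), 'torque': array([ 0.02010223,  0.0001515 , -0.0251131 ]), 'gripper_force': 0.0, 'gripper_width': 91.13979839902255}Traceback (most recent call last):
  File "<stdin>", line 5, in <module>
IndexError: too many indices for array: array is 1-dimensional, but 2 were indexed
```

Run:
```python
from h import *
for n in ("side","top","wrist"): print(n,env.camera_model(n))
```

```text
side {'fx': 379.6503094545279, 'fy': 379.6503094545279, 'cx': 254.45611414410504, 'cy': 194.11293501491065, 'k1': -0.02674185393200316, 'eye': array([203.63670462, 522.28659314, 585.87880922]), 'rotation': array([-125.010799  ,    1.09366977, -151.77237603])}
top {'fx': 365.635970066611, 'fy': 365.635970066611, 'cx': 248.5530605890624, 'cy': 194.82603432152655, 'k1': -0.03325485477748114, 'eye': array([ 484.00190734, -124.4385949 , 1021.80955399]), 'rotation': array([-175.66580223,    0.99032014,  -91.34201416])}
wrist {'fx': 313.7980184527838, 'fy': 313.7980184527838, 'cx': 255.26221114298173, 'cy': 196.1377372314057, 'k1': -0.014872088654201667, 'hand_eye': array([[ 7.17162723e-04, -9.70509164e-01, -2.41063162e-01,
         6.67073549e+01],
       [ 9.99999544e-01,  5.44086666e-04,  7.84530075e-04,
         4.90629354e-01],
       [-6.30234375e-04, -2.41063615e-01,  9.70509112e-01,
        -1.57574337e+02],
       [ 0.00000000e+00,  0.00000000e+00,  0.00000000e+00,
         1.00000000e+00]])}
```

View pics/side0.png

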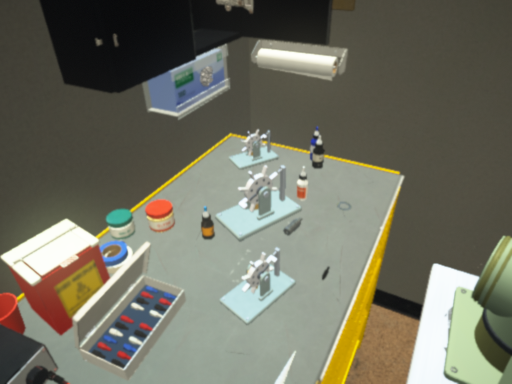

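Three counters in view: at pixels (258,200), (258,285) and (254,148). The middle one looks largest, given its distance, and has the bottles and grip beside it. I'll measure to confirm.

```bash
sed -i 's/return m,np.array(m\["rotation"\]),/return m,R.from_euler("xyz",m["rotation"],degrees=True).as_matrix(),/' h.py
python3 - <<'E'
from h import *
for n in ("side","top"):
    p,d=env.grab_frame(n); cv2.imwrite(f"pics/{n}1.png",p); np.save(f"{n}1.npy",d)
    P=pose(n); print(n,P[2],P[1][:,2])
    for t in ("tally","axle","zero_lug","pointer_tip","ink_amber_mid","ink_orange_mid","grip_black_mid"):
        for q in env.pinpoint(n,t)[:3]:
            u,v=q["location"]; dd=d[min(383,int(v)),min(511,int(u))]
            print(t,round(q["score"],2),np.round([u,v]),np.round(world(P,u,v,depth=dd)))
    for q in env.boxes_of(n,"tally")[:4]: print(q)
p=cv2.imread("pics/side1.png")[150:250,200:320]; q=cv2.imread("pics/top1.png")
cv2.imwrite("pics/sidecrop.png",cv2.resize(p,None,fx=6,fy=6,interpolation=2));
E
```

```text
side [203.63670462 522.28659314 585.87880922] [ 0.39703627 -0.71646009 -0.5736263 ]
tally 0.97 [254. 159.] [ 688. -352.   14.]
tally 0.81 [258. 214.] [ 551. -119.   15.]
tally 0.65 [259. 294.] [437.  93.   9.]
axle 0.94 [259. 273.] [437.  92.  65.]
axle 0.91 [260. 190.] [ 548. -125.   83.]
axle 0.59 [252. 142.] [ 701. -367.   61.]
zero_lug 0.97 [270. 252.] [474. -28.  -1.]
zero_lug 0.81 [240. 207.] [ 607. -127.   14.]
zero_lug 0.69 [264. 132.] [ 893. -820. -142.]
pointer_tip 0.92 [276. 173.] [ 533. -182.  103.]
pointer_tip 0.68 [267. 133.] [ 674. -413.   78.]
pointer_tip 0.63 [275. 255.] [427.  44.  75.]
ink_amber_mid 0.79 [207. 222.] [620.  -5.  47.]
ink_orange_mid 0.84 [301. 179.] [ 492. -243.   64.]
grip_black_mid 0.71 [293. 226.] [ 455. -115.   18.]
{'bbox': [221.9, 247.6, 297.0, 324.8], 'score': 0.83}
{'bbox': [228.0, 132.6, 278.7, 168.6], 'score': 0.66}
{'bbox': [214.2, 168.8, 300.8, 242.4], 'score': 0.63}
top [ 484.00190734 -124.4385949  1021.80955399] [ 0.0759568   0.01545936 -0.99699126]
tally 0.84 [182. 239.] [445.  67.  69.]
tally 0.82 [343. 143.] [ 689. -363.   60.]
tally 0.69 [258. 200.] [ 543. -133.   81.]
axle 0.75 [174. 242.] [439.  84.  83.]
axle 0.66 [256. 195.] [ 553. -130.  114.]
axle 0.56 [349. 137.] [ 700. -375.   84.]
zero_lug 0.86 [240. 185.] [579. -89. 101.]
zero_lug 0.61 [187. 244.] [431.  53.  74.]
zero_lug 0.52 [359. 145.] [ 681. -403.   74.]
pointer_tip 0.97 [362. 145.] [ 679. -408.   78.]
pointer_tip 0.81 [189. 244.] [432.  47.  75.]
pointer_tip 0.8 [278. 198.] [ 549. -191.   15.]
ink_amber_mid 0.51 [212. 174.] [616. -13.  59.]
ink_orange_mid 0.51 [301. 220.] [ 488. -244.   71.]
grip_black_mid 0.55 [253. 229.] [ 468. -118.   19.]
{'bbox': [314.5, 117.9, 371.1, 167.7], 'score': 0.95}
{'bbox': [217.9, 169.4, 299.4, 226.0], 'score': 0.68}
{'bbox': [154.6, 221.7, 207.6, 258.9], 'score': 0.6}
```

View pics/sidecrop.png

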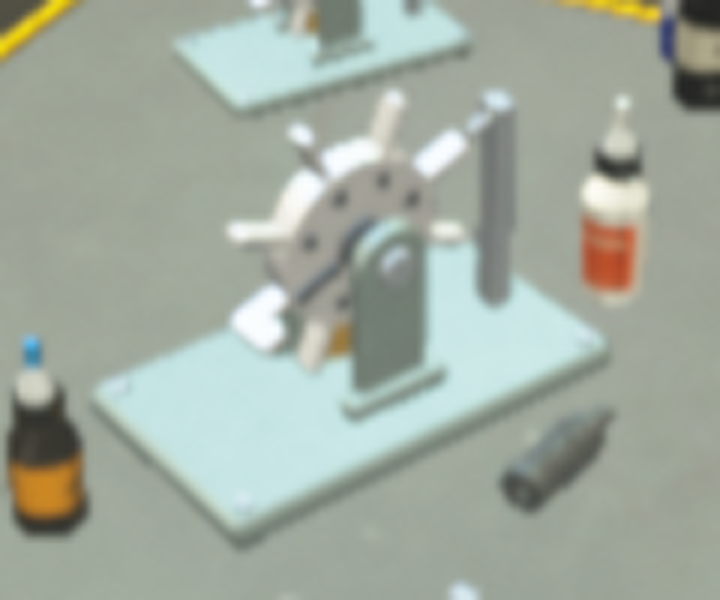

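View pics/top1.png

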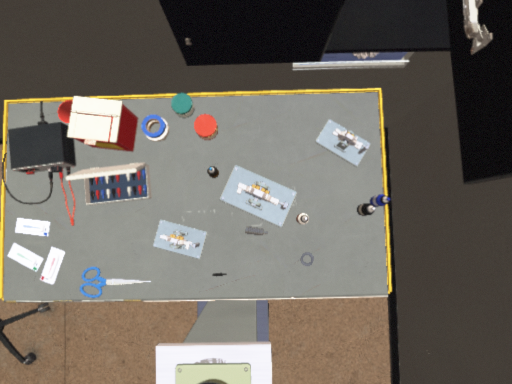

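Pictures: the three counters in the top view are at (258,196), (182,239) and (343,142). The middle one has the biggest box (81x57 px) and an axle height near 80 mm, and both bottles and the grip are beside it, so it is the one meant. The crop confirms this. It also shows the zero lug and its rib at lower left (262,320), exactly opposite the pointer (475,125), so the wheel is 4 clicks short. Next I'll get the pose from the base plate.

Run:
```python
from h import *
p=cv2.imread("pics/top1.png"); d=np.load("top1.npy"); P=pose("top")
pts=[]
for v in range(155,240):
    for u in range(205,310):
        if d[v,u]>0: pts.append([*world(P,u,v,depth=d[v,u]),u,v])
pts=np.array(pts)
b=pts[(pts[:,2]>10)&(pts[:,2]<22)&(abs(pts[:,0]-548)<110)&(abs(pts[:,1]+128)<130)]
hsv=cv2.cvtColor(p,cv2.COLOR_BGR2HSV); print("hsv base",hsv[190,236],"table",hsv[240,300])
m=np.zeros(p.shape[:2],np.uint8); m[155:240,205:310]=((hsv[...,1]>25)&(hsv[...,0]>80)&(hsv[...,0]<110)&(hsv[...,2]>130))[155:240,205:310]*255
n,l,s,c=cv2.connectedComponentsWithStats(m); k=1+np.argmax(s[1:,4]); vs,us=np.where(l==k); print(s[k])
w=np.array([world(P,u,v,z=16)[:2] for u,v in zip(us,vs)],np.float32)
print(cv2.minAreaRect(w)); print("depth",len(b),cv2.minAreaRect(b[:,:2].astype(np.float32)))
# wheel tops: high points
h=pts[(pts[:,2]>98)]; print(len(h),h[:,:3].mean(0),h[:,2].max()); print(np.round(h[np.argsort(h[:,1])][:,:3]))
Ps=pose("side"); print("axle side z=80",world(Ps,260,190,z=80),"top",world(P,256,195,z=100))
for (u,v),z in (((207,222),43),((301,179),48),((293,226),10)): print(world(Ps,u,v,z=z))
```

```text
hsv base [102  26 219] table [ 35  10 149]
[ 222  166   74   60 1671]
((558.8901977539062, -134.55648803710938), (181.56124877929688, 101.66297149658203), 64.42476654052734)
depth 2275 ((555.116943359375, -132.0849151611328), (207.13467407226562, 215.4695281982422), 15.915257453918457)
291 [ 555.61167418 -142.61828593  111.17709288] 137.362942309765
[[ 528. -205.  112.]
 [ 530. -205.  114.]
 [ 525. -205.  116.]
 [ 526. -203.  113.]
 [ 533. -203.  115.]
 [ 528. -203.  115.]
 [ 523. -203.  113.]
 [ 530. -203.  118.]
 [ 521. -202.  115.]
 [ 531. -200.  114.]
 [ 533. -200.  115.]
 [ 528. -200.  114.]
 [ 526. -200.  114.]
 [ 523. -200.  114.]
 [ 521. -200.  113.]
 [ 533. -198.  109.]
 [ 521. -198.  109.]
 [ 523. -198.  112.]
 [ 526. -198.  114.]
 [ 530. -198.  117.]
 [ 528. -198.  116.]
 [ 521. -196.   98.]
 [ 529. -196.  108.]
 [ 531. -196.  110.]
 [ 523. -195.  111.]
 [ 526. -195.  113.]
 [ 531. -194.  104.]
 [ 534. -193.  108.]
 [ 529. -193.  106.]
 [ 534. -191.  110.]
 [ 529. -191.  109.]
 [ 531. -191.  110.]
 [ 534. -188.  108.]
 [ 531. -188.  107.]
 [ 534. -186.  105.]
 [ 531. -186.
[... 4899 characters left out ...]
]
 [ 577.  -94.  103.]
 [ 580.  -94.  101.]
 [ 574.  -94.  101.]
 [ 572.  -94.  101.]
 [ 582.  -92.  104.]
 [ 585.  -92.  102.]
 [ 580.  -92.  101.]
 [ 577.  -92.  101.]
 [ 574.  -92.  103.]
 [ 582.  -89.  105.]
 [ 585.  -89.  103.]
 [ 577.  -89.  103.]
 [ 580.  -89.  101.]
 [ 574.  -89.  103.]
 [ 584.  -87.  104.]
 [ 587.  -87.  102.]
 [ 579.  -87.  106.]
 [ 582.  -87.  104.]
 [ 577.  -87.  103.]
 [ 579.  -84.  106.]
 [ 577.  -84.  105.]
 [ 582.  -84.  101.]]
axle side z=80 [ 550.08773459 -130.32293575   80.        ] top [ 553.32443182 -128.95591379  100.        ]
[623.44493043 -10.44319554  43.        ]
[ 499.87027991 -264.58934216   48.        ]
[ 459.15886058 -122.42278475   10.        ]
```

Axle is at about (559.5,-134.5). The counter's +y direction is (0.432,0.902), i.e. yaw -25.6°. The lug tips read 135 mm, the post is 74 mm from the axle and the base is centred, so all three agree. I'll push with the outer back of the tool's -y finger, gripper open. First I travel over at height.

Emit:
{"method": "arm_command", "body": {"motion": [{"offset":[-0.042,-0.033,0],"spin":0},{"offset":[-0.042,-0.033,0],"spin":0},{"offset":[-0.042,-0.033,0],"spin":0},{"offset":[-0.042,-0.033,0],"spin":0},{"offset":[-0.042,-0.033,0],"spin":0}], "jaw": 0.0912, "newtons": 40}}

```text
time_s: 1.58
ee_pos: [310.5, 339.7, 228.2]
ee_rot: [180.0, 0.0, 164.9]
force: [1.2, 0.0, -0.0]
gripper_width: 91.4
gripper_force: 0.0
```

Emit:
{"method": "arm_command", "body": {"motion": [{"offset":[-0.042,-0.033,0],"spin":0},{"offset":[-0.042,-0.033,0],"spin":0},{"offset":[-0.042,-0.033,0],"spin":0},{"offset":[-0.042,-0.033,0],"spin":0},{"offset":[-0.042,-0.033,0],"spin":0}]}}

```text
time_s: 2.2
ee_pos: [470.3, 125.5, 228.2]
ee_rot: [180.0, 0.0, 164.9]
force: [0.4, 0.3, 0.6]
gripper_width: 91.4
gripper_force: 0.0
```

Emit:
{"method": "arm_command", "body": {"motion": [{"offset":[-0.042,-0.033,0],"spin":0},{"offset":[-0.042,-0.033,0],"spin":0},{"offset":[0,0,0],"spin":0.1},{"offset":[0,0,0],"spin":0.083},{"offset":[0,0,0],"spin":0}]}}

```text
time_s: 2.82
ee_pos: [533.3, 41.2, 227.9]
ee_rot: [180.0, -0.0, 154.4]
force: [0.2, -0.2, 0.2]
gripper_width: 91.3
gripper_force: 0.0
```

Emit:
{"method": "arm_command", "body": {"motion": [{"offset":[-0.05,-0.026,0],"spin":0},{"offset":[-0.0495,-0.026,0],"spin":0},{"offset":[0,0,0.04],"spin":0},{"offset":[0,0,0],"spin":0}]}}

```text
time_s: 3.32
ee_pos: [598.5, -48.5, 185.0]
ee_rot: [-179.9, -0.4, 154.4]
force: [0.0, 0.6, 0.8]
gripper_width: 91.2
gripper_force: 0.0
```

Run:
```python
from h import *
st=env.state(); p,d=env.grab_frame("wrist"); P=pose("wrist",st); print(st["ee_pos"],st["ee_rot"])
cv2.imwrite("pics/w1.png",p)
A=np.array([559.5,-134.5,0]); y=np.array([.432,.902,0]); x=np.array([.902,-.432,0])
L=[]
for v in range(0,384,2):
    for u in range(0,512,2):
        if d[v,u]>0:
            w=world(P,u,v,depth=d[v,u])-A; L.append([w@x,w@y,w[2],u,v])
L=np.array(L); k=L[(L[:,2]>128)&(L[:,2]<142)&(abs(L[:,0])<25)&(abs(L[:,1])<40)]
for s in (k[k[:,1]>0],k[k[:,1]<0]):
    if len(s): print(len(s),s.mean(0).round(1),s.min(0).round(1),s.max(0).round(1))
f=L[(L[:,2]>120)&(L[:,1]>40)]
if len(f): print("finger",f.min(0),f.max(0))
for t in ("axle","zero_lug","pointer_tip"): print(t,env.pinpoint("wrist",t)[:2])
```

```text
[598.48118804 -48.47388464 184.96861496] [-179.86688668   -0.40553953  154.43634533]
22 [ -5.8  21.9 134.2 149.9 212.3] [ -7.7  17.9 128.9 146.  208. ] [ -2.4  25.4 137.  154.  218. ]
57 [ -2.5 -19.1 133.   92.7 216.1] [ -7.5 -23.6 128.1  84.  208. ] [  3.7 -16.  137.2 100.  224. ]
finger [-39.97920343  40.00235989 170.44207347   0.         210.        ] [ 19.32470695 172.39773406 301.39383625 510.         382.        ]
axle [{'location': [148.1, 196.8], 'score': 0.84}]
zero_lug [{'location': [214.0, 195.4], 'score': 0.85}, {'location': [126.9, 96.0], 'score': 0.44}]
pointer_tip [{'location': [65.7, 208.4], 'score': 0.92}]
```

View pics/w1.png

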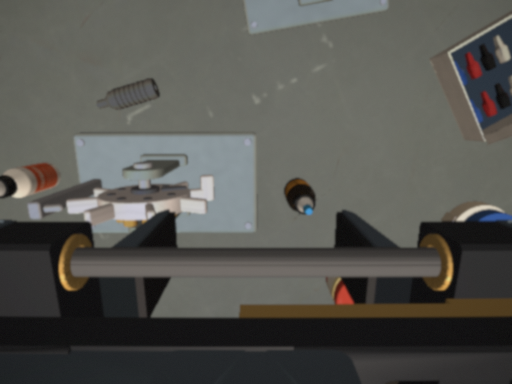

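The wheel's top lugs show at (150,212) and (93,216), 1–2 mm from where I computed them. The zero lug's cross-bar is at (207,190), on the +y side and low, which agrees with 4 clicks short. The left fingertip at (165,213) is on the +y side of the top lug. I'll descend and flick.

Emit:
{"method": "arm_command", "body": {"motion": [{"offset":[0,0,0.024],"spin":0},{"offset":[0,0,0.022],"spin":0},{"offset":[0,0,0],"spin":0}]}}

```text
time_s: 3.9
ee_pos: [599.9, -47.9, 141.9]
ee_rot: [-180.0, -0.1, 154.5]
force: [0.4, 0.2, 0.2]
gripper_width: 90.9
gripper_force: 0.0
```

Emit:
{"method": "arm_command", "body": {"motion": [{"offset":[0,-0.005,0],"spin":0},{"offset":[0,-0.005,0],"spin":0},{"offset":[0,-0.004,0],"spin":0},{"offset":[0,-0.004,0],"spin":0},{"offset":[0,-0.004,0],"spin":0}]}}

```text
time_s: 4.53
ee_pos: [592.1, -67.7, 143.1]
ee_rot: [179.8, 0.1, 154.4]
force: [2.3, 4.8, 4.3]
gripper_width: 91.2
gripper_force: 2.3
```

Emit:
{"method": "arm_command", "body": {"motion": [{"offset":[0,-0.004,0.001],"spin":0},{"offset":[0,-0.004,0.001],"spin":0},{"offset":[0,-0.004,0.0],"spin":0},{"offset":[0,-0.004,0],"spin":0},{"offset":[0,-0.003,0],"spin":0}]}}

```text
time_s: 5.15
ee_pos: [582.1, -86.0, 139.4]
ee_rot: [-179.9, -0.1, 154.4]
force: [0.2, 0.4, 1.1]
gripper_width: 91.3
gripper_force: 0.0
```

Emit:
{"method": "arm_command", "body": {"motion": [{"offset":[0,0,-0.025],"spin":0},{"offset":[0,0,-0.02],"spin":0},{"offset":[0,0.04,0],"spin":0},{"offset":[0,0,0],"spin":0}]}}

```text
time_s: 5.65
ee_pos: [600.6, -48.1, 184.9]
ee_rot: [180.0, 0.0, 154.5]
force: [-0.6, -0.2, -0.7]
gripper_width: 91.3
gripper_force: 0.0
```

```bash
cat > look.py <<'E'
from h import *
import sys
st=env.state(); p,d=env.grab_frame("wrist"); P=pose("wrist",st); s,ds=env.grab_frame("side")
A=np.array([559.5,-134.5,0]); y=np.array([.432,.902,0]); x=np.array([.902,-.432,0])
t=np.array(st["ee_pos"])-A; print("tcp x',y',z",(t@x).round(1),(t@y).round(1),t[2].round(1))
m,Rw,e=pose("side"); f=[]
for t in ("zero_lug","pointer_tip","axle"):
  for n,Q,dd in (("wrist",P,d),("side",pose("side"),ds)):
    for q in env.pinpoint(n,t)[:2]:
        u,v=q["location"]; r=Q[1]@ray(Q[0],u,v); k=-((Q[2]-A)@x+5)/(r@x); w=Q[2]+k*r-A
        print(n,t,round(q["score"],2),np.round([u,v]),"plane x'=-5: y,z",(w@y).round(),w[2].round())
a=cv2.resize(p[130:250,0:260],None,fx=2,fy=2); b=cv2.resize(s[150:250,210:310],(240*1,240))
cv2.imwrite(f"pics/{sys.argv[1]}.png",np.hstack([a,b]))
E
python3 look.py c1
```

```text
tcp x',y',z -0.3 95.7 184.9
wrist zero_lug 0.93 [204. 204.] plane x'=-5: y,z 58.0 116.0
side zero_lug 0.9 [236. 190.] plane x'=-5: y,z 63.0 104.0
side zero_lug 0.89 [272. 254.] plane x'=-5: y,z -43.0 -154.0
side pointer_tip 0.96 [272. 255.] plane x'=-5: y,z -41.0 -160.0
side pointer_tip 0.84 [277. 170.] plane x'=-5: y,z -55.0 114.0
wrist axle 0.97 [146. 196.] plane x'=-5: y,z 6.0 92.0
side axle 0.93 [258. 190.] plane x'=-5: y,z 3.0 77.0
side axle 0.73 [258. 274.] plane x'=-5: y,z 8.0 -202.0
```

View pics/c1.png

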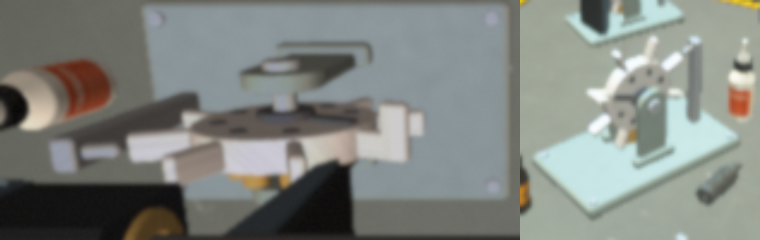

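The zero lug is now at about y'=+60, z=104, i.e. 67.5° on the +y side: one click done, 3 to go. In the crop its bar is at (395,130). Repeating the flick.

Emit:
{"method": "arm_command", "body": {"motion": [{"offset":[0,0,0.025],"spin":0},{"offset":[0,-0.004,0.02],"spin":0},{"offset":[0,-0.006,0],"spin":0},{"offset":[0,-0.004,0],"spin":0},{"offset":[0,-0.004,0],"spin":0}]}}

```text
time_s: 6.68
ee_pos: [593.5, -64.7, 141.3]
ee_rot: [179.8, 0.1, 154.3]
force: [3.4, 7.8, 3.7]
gripper_width: 91.3
gripper_force: 4.2
```

Emit:
{"method": "arm_command", "body": {"motion": [{"offset":[0,-0.004,0.001],"spin":0},{"offset":[0,-0.004,0],"spin":0},{"offset":[0,-0.004,0.001],"spin":0},{"offset":[0,-0.004,0.0],"spin":0},{"offset":[0,-0.004,0],"spin":0}]}}

```text
time_s: 7.3
ee_pos: [583.0, -84.4, 137.6]
ee_rot: [-179.9, -0.1, 154.4]
force: [-0.2, 0.6, 0.2]
gripper_width: 91.3
gripper_force: 0.0
```

Emit:
{"method": "arm_command", "body": {"motion": [{"offset":[0,-0.004,0],"spin":0},{"offset":[0,0,0],"spin":0}]}}

```text
time_s: 7.55
ee_pos: [581.5, -87.8, 137.6]
ee_rot: [-180.0, -0.0, 154.4]
force: [-0.3, 0.2, 0.2]
gripper_width: 91.2
gripper_force: 0.0
```

Emit:
{"method": "arm_command", "body": {"motion": [{"offset":[0,0,-0.025],"spin":0},{"offset":[0,0,-0.022],"spin":0},{"offset":[0,0.045,0],"spin":0},{"offset":[0,0,0],"spin":0}]}}

```text
time_s: 8.05
ee_pos: [602.3, -44.8, 185.0]
ee_rot: [179.9, 0.0, 154.5]
force: [-0.0, 0.1, -0.2]
gripper_width: 91.1
gripper_force: 0.0
```

```bash
python3 look.py c2
```

```text
tcp x',y',z -0.2 99.4 185.0
wrist zero_lug 0.72 [144. 215.] plane x'=-5: y,z 27.0 146.0
wrist zero_lug 0.17 [293. 197.] plane x'=-5: y,z 131.0 96.0
side zero_lug 0.69 [249. 175.] plane x'=-5: y,z 27.0 130.0
side zero_lug 0.63 [272. 252.] plane x'=-5: y,z -43.0 -148.0
wrist pointer_tip 0.79 [ 56. 204.] plane x'=-5: y,z -47.0 119.0
side pointer_tip 0.84 [267. 136.] plane x'=-5: y,z -24.0 212.0
side pointer_tip 0.73 [275. 257.] plane x'=-5: y,z -53.0 -174.0
wrist axle 0.8 [138. 197.] plane x'=-5: y,z 6.0 98.0
side axle 0.76 [257. 275.] plane x'=-5: y,z 9.0 -206.0
side axle 0.72 [259. 190.] plane x'=-5: y,z -0.0 76.0
```

View pics/c2.png

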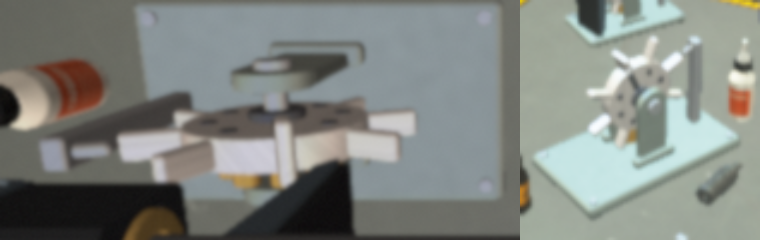

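The zero lug is now the +y top lug (y'≈27, z≈130; bar at (285,150) in the crop), so 2 clicks remain. Third flick.

Emit:
{"method": "arm_command", "body": {"motion": [{"offset":[0,0,0.025],"spin":0},{"offset":[0,-0.004,0.02],"spin":0},{"offset":[0,-0.008,0],"spin":0},{"offset":[0,-0.004,0],"spin":0},{"offset":[0,-0.004,0],"spin":0}]}}

```text
time_s: 9.07
ee_pos: [593.9, -64.1, 141.5]
ee_rot: [179.8, 0.1, 154.3]
force: [1.6, 6.5, 5.0]
gripper_width: 91.3
gripper_force: 3.7
```

Emit:
{"method": "arm_command", "body": {"motion": [{"offset":[0,-0.004,0.001],"spin":0},{"offset":[0,-0.004,0],"spin":0},{"offset":[0,-0.004,0.001],"spin":0},{"offset":[0,-0.004,0.0],"spin":0},{"offset":[0,-0.004,0],"spin":0}]}}

```text
time_s: 9.7
ee_pos: [583.6, -83.4, 137.7]
ee_rot: [-180.0, -0.0, 154.4]
force: [0.9, -0.2, -0.0]
gripper_width: 91.2
gripper_force: 0.1
```

Emit:
{"method": "arm_command", "body": {"motion": [{"offset":[0,-0.004,0],"spin":0},{"offset":[0,-0.002,0],"spin":0},{"offset":[0,0,0],"spin":0}]}}

```text
time_s: 10.07
ee_pos: [581.3, -88.4, 137.8]
ee_rot: [-180.0, -0.0, 154.4]
force: [-0.7, 0.9, -0.1]
gripper_width: 91.3
gripper_force: 0.0
```

Emit:
{"method": "arm_command", "body": {"motion": [{"offset":[0,0,-0.025],"spin":0},{"offset":[0,0,-0.022],"spin":0},{"offset":[0,0.045,0],"spin":0},{"offset":[0,0,0],"spin":0}]}}

```text
time_s: 10.58
ee_pos: [601.9, -45.6, 185.1]
ee_rot: [179.9, 0.0, 154.6]
force: [-1.8, -0.8, 0.3]
gripper_width: 91.3
gripper_force: 0.0
```

```bash
python3 look.py c3
```

```text
tcp x',y',z -0.1 98.5 185.1
wrist zero_lug 0.81 [ 79. 216.] plane x'=-5: y,z -15.0 149.0
side zero_lug 0.94 [271. 256.] plane x'=-5: y,z -38.0 -160.0
side zero_lug 0.72 [267. 133.] plane x'=-5: y,z -25.0 218.0
wrist pointer_tip 0.69 [ 61. 205.] plane x'=-5: y,z -43.0 123.0
side pointer_tip 0.77 [277. 175.] plane x'=-5: y,z -57.0 97.0
side pointer_tip 0.77 [276. 256.] plane x'=-5: y,z -58.0 -172.0
wrist axle 0.93 [139. 196.] plane x'=-5: y,z 5.0 95.0
side axle 0.89 [252. 140.] plane x'=-5: y,z 15.0 214.0
side axle 0.7 [259. 277.] plane x'=-5: y,z 4.0 -218.0
```

View pics/c3.png

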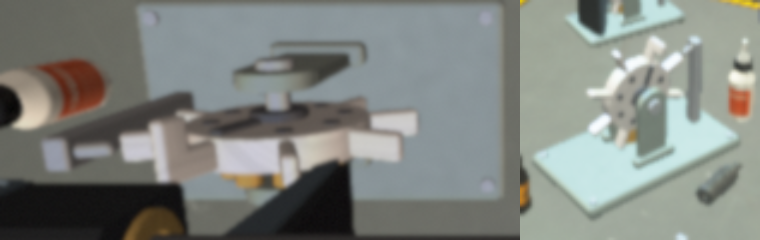

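The zero lug has passed the top and is now the -y top lug (bar at (170,150), rib pointing to it), so one click remains. Last flick.

Emit:
{"method": "arm_command", "body": {"motion": [{"offset":[0,0,0.025],"spin":0},{"offset":[0,-0.004,0.02],"spin":0},{"offset":[0,-0.008,0],"spin":0},{"offset":[0,-0.004,0],"spin":0},{"offset":[0,-0.004,0],"spin":0}]}}

```text
time_s: 11.6
ee_pos: [593.4, -64.7, 141.3]
ee_rot: [179.7, 0.1, 154.3]
force: [1.8, 8.4, 3.1]
gripper_width: 91.1
gripper_force: 4.2
```

Emit:
{"method": "arm_command", "body": {"motion": [{"offset":[0,-0.004,0.001],"spin":0},{"offset":[0,-0.004,0],"spin":0},{"offset":[0,-0.004,0.001],"spin":0},{"offset":[0,-0.004,0.0],"spin":0},{"offset":[0,-0.004,0],"spin":0}]}}

```text
time_s: 12.22
ee_pos: [583.0, -84.4, 137.6]
ee_rot: [-179.9, -0.1, 154.4]
force: [0.2, 0.6, -0.6]
gripper_width: 91.4
gripper_force: 0.0
```

Emit:
{"method": "arm_command", "body": {"motion": [{"offset":[0,-0.004,0],"spin":0},{"offset":[0,-0.001,0],"spin":0},{"offset":[0,0,0],"spin":0}]}}

```text
time_s: 12.6
ee_pos: [581.4, -88.3, 137.8]
ee_rot: [-180.0, -0.0, 154.4]
force: [-0.4, 0.5, -0.0]
gripper_width: 91.2
gripper_force: 0.0
```

Emit:
{"method": "arm_command", "body": {"motion": [{"offset":[0,0,-0.025],"spin":0},{"offset":[0,0,-0.022],"spin":0},{"offset":[0,0.045,0],"spin":0},{"offset":[0,0,0],"spin":0}]}}

```text
time_s: 13.1
ee_pos: [601.9, -45.6, 185.1]
ee_rot: [179.9, 0.0, 154.6]
force: [-0.3, -0.5, 0.8]
gripper_width: 91.5
gripper_force: 0.0
```

```bash
python3 look.py c4
```

```text
tcp x',y',z -0.1 98.5 185.1
wrist zero_lug 0.67 [ 63. 205.] plane x'=-5: y,z -41.0 123.0
side zero_lug 0.95 [271. 251.] plane x'=-5: y,z -39.0 -144.0
side zero_lug 0.86 [274. 172.] plane x'=-5: y,z -47.0 109.0
wrist pointer_tip 0.64 [ 58. 203.] plane x'=-5: y,z -48.0 117.0
side pointer_tip 0.92 [265. 135.] plane x'=-5: y,z -20.0 215.0
side pointer_tip 0.83 [277. 172.] plane x'=-5: y,z -54.0 106.0
wrist axle 0.81 [140. 197.] plane x'=-5: y,z 6.0 97.0
side axle 0.93 [259. 192.] plane x'=-5: y,z -1.0 71.0
side axle 0.87 [250. 139.] plane x'=-5: y,z 21.0 217.0
```

View pics/c4.png

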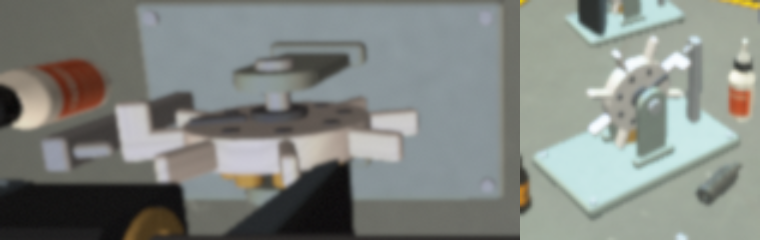

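The wide lug (bar at (133,130)) stands at the pointer, the wheel is at rest, and the arm is clear of everything. Handing in.

```bash
python3 -c "
from workcell import env
print(env.job_done())"
```

```text
the job is handed in; nothing more can be done
None
```

The tally counter is back at zero: four single-click flicks brought the wide lug round to the pointer, where the last picture shows it resting. I didn't touch the bottles or the grip. The job is handed in at about 13 s of the 51 s allowed; the hand-in gave no verdict.

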